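# Hang a slide tray on the twin pins of a slide reader and lock it with the bail

## Robot

A 7-joint arm with a two-finger parallel gripper is mounted at the origin on the work surface. World frame = base frame: x ahead of the robot, y to its left, z up, the work surface at z = 0. Lengths are in m, angles in rad, forces in N, time in s.
With the tool pointing down it reaches from about 0.4 to 0.85 m from the base axis. Payload 10.4 kg.
Tool frame: the origin (TCP) lies at the centre of the arm's flange, where the gripper is bolted on; the fingertips stand 182 mm ahead of it and the grasp point (between the pads) lies 164 mm ahead of it; z points along the fingers, y is the direction in which the jaws open and shut (so a half turn about z gives the same grasp; the last joint's range is limited). The gripper opens to 87 mm and grips with 3 to 60 N. Pads are 19 mm wide; open, the fingers measure 117 mm over their backs; the gripper's body (75 mm by 190 mm) begins 51 mm behind the grasp point.
Start: joints at [1.206, 0.332, -0.065, 1.46, 0.022, 1.35, -0.088], TCP at [0.21, -0.589, 0.405] pointing down, gripper open.
Joint ranges: [-2.6, 2.6], [-0.5, 2.12], [-1.47, 1.34], [0.16, 2.42], [-1.27, 4.41], [0.06, 2.06], [-2.6, 2.6]. Speed limits (rad/s): [2.22, 2.22, 2.79, 2.79, 3.14, 3.14, 3.14].

## Interface

Orientations are given as [roll, pitch, yaw] about the fixed x, y, z axes, in that order (R = Rz(yaw) Ry(pitch) Rx(roll)).
In Python, from cell import manip gives the robot as it stands.
- The arm moves only by the shell command python3 -m pendant 'ROWS' [FORCE]. ROWS is JSON, one flat list of numbers, 5 for each row, row after row: the finger opening in m, from 0 to 0.087, then the shift along the tool's x, y, z in m, then the turn about the tool's z in rad. A call has 1 to 12 rows; each row is the pose to reach, as a shift and turn from the pose commanded when the call began, along the tool's axes at that moment; what a row does not reach only later rows make up. A row lasts 1/8 s, in which the tool goes at most 62.5 mm and 10.7 degrees, less where a joint would pass 70% of its speed; a pose out of reach is approached as far as the arm can. A call with a gripper value outside its range is refused whole. The fingers move at their own pace and stop on an object; FORCE is the grip in N (left out, the last holds). Time passes only in rows, so rows that repeat a pose let the fingers close. It gives the time, the measured TCP pose, the force and the opening at its end, in the units of the state.
- manip.sense(): the state, without advancing time (a new reading comes with each control period).
- manip.read_camera(name): name is "scene" or "top" or "wrist"; returns the picture (384x512x3 uint8, red, green, blue); there is no depth.
- manip.get_calibration(name): a dict with "camera_matrix" (3x3 intrinsics, pixels), "world_to_cam" (4x4, takes a point from world to camera coordinates); the wrist camera has in their place "T_tool_cam" (4x4, takes a point from camera to tool coordinates, whose origin is the TCP and whose axes are the flange's). Camera axes: x right, y down, z forward; pixel columns grow to the right and rows downward; lengths in m; the calibration is good to about 2 mm. The wrist camera is an equidistant fisheye: a pixel r from the principal point sees the ray r / f radians off the axis. A picture is of the moment at which its call begins: read the wrist's pose just before it. get_calibration takes no time and is no camera call.
- manip.close_job(): hands the job in, once; it reports no verdict.
Trained networks look in the newest picture that a camera, given by its name, has taken for a name from the list of things; names that differ only in an ending like _2 or _b are one class to them, and where a whole thing is asked for, a point or a joint stands for the part that bears it (a point fixed in the world has none). Each returns a list of dicts, best first, with "confidence" (0 to 1); they miss things now and then, are a little off and sometimes report something else, mostly with a low value. They report only what shows in the picture. A call takes as long as a camera call. They do not tell look-alikes from the thing itself.
- manip.outline_of(camera, target): "pixels" (384x512 bool, what is visible of it) and "centre" ([column, row] in pixels, amid what is visible of it).
The state is a dict: "clock": time; "joint_positions": joint angles; "joint_vel": joint speeds; "tau": joint torques, N m; "tcp_pos": TCP position; "ee_rot": TCP orientation; "contact_force": force on the tool from outside, world axes, zero at the start; "moment": the same for the moment, N m; "opening": finger opening in m.
Only numpy, scipy, OpenCV 4.12 (cv2) and the standard library are available. Lean on these libraries where they do the work, as an engineer would, in place of code of your own. Each camera call takes 0.05 s, during which the arm holds its last target.

## Task

Hang the blue slide tray on the slide reader: put both of its holes over the two brass pins at once, the holes towards the top of the slope, so that the tray lies flush on the sloping face. Then bring the orange wire bail up from behind and over, until it lies on the tray around its black grip. Do not knock over or shift the other things on the bench.

Things in the scene. Friction and masses are not known exactly. Their poses are not given: they have to be found in the camera images.
- tray: Blue slide tray: flat plate 116 mm (x) by 180 mm (y), 6 mm thick, 0.2 to 0.4 kg, two glass slides fixed on it. Two round through holes, 15 mm across, 120 mm apart, near one long edge. Origin: centre of its underside; x points to the edge with the holes, y along it, z up. It starts lying flat on the bench, grip up.
- tray_grip (a point): Centre of the tray's upright black grip block, 33 mm above the tray's underside (over its origin). The block is 44 mm long (tray x), 16 mm wide (tray y); its top is 48 mm above the tray's underside.
- hole_left (a point): Centre of one hole, at the tray's underside: 35 mm along the tray's x and 60 mm along its +y from its origin.
- hole_right (a point): The other hole: 35 mm along the tray's x and 60 mm along its -y from its origin.
- dock: White slide reader, fixed on the bench. Origin: on the bench, below the middle of its sloping face. Its x points away from the robot. Housing 220 mm wide (y), from 75 mm before to 105 mm behind the origin, up to 102 mm high.
- face: Grey loading face of the reader, 150 mm (x, up the slope) by 220 mm (y, across, to the left), tilted 25 degrees from level towards the robot. Origin: centre of its surface, 70 mm above the bench; z points straight out of the face.
- slot (a point): Middle of the slot across the face, 30 mm up the slope from its origin. Two brass pins 12 mm thick stand 24 mm straight out of the face here, 120 mm apart (last 7 mm tapering to a 7 mm tip), on one bar clamped by hand in the slot: the pair's middle lies anywhere up to 10 mm to the left or right of this point (along face y). That offset is not reported: look or feel for it. It holds up to 60 N.
- bail (a joint): Angle of the reader's orange wire bail (see bail_bar) about a hinge across the face at face x = 66 mm, z = 10 mm. 0: parallel to the face, pointing down the slope, lying on a hung tray with its loop round the grip; 1.57: straight out of the face; 2.01: straight up; 2.65: stop, folded back. Starts at 2.25 to 2.5. Under 1 N turns it. It stays where left near upright; below about 1.2 it sinks onto the tray by itself.
- bail_bar (a point): Middle of the free cross bar of the orange bail, a U 118 mm long from hinge to cross bar and 72 mm wide, of 7 mm wire.
- tube_rack: Bystander: white rack of six purple-capped tubes in a row, 150 x 32 x 100 mm; origin at the centre of its underside.
- reagent_bottle: Bystander: white bottle with a red cap, 170 mm tall, 68 mm across; origin at the centre of its underside.
- vial: Bystander: small vial with a blue cap, 58 mm tall, 28 mm across; origin at the centre of its underside.
- dishes: Bystander: stack of three closed culture dishes, 45 mm tall, 92 mm across; origin at the centre of its underside.
- jar: Bystander: white jar with a blue cap, 85 mm tall, 70 mm across; origin at the centre of its underside.
Things that resemble listed ones, but are neither listed nor needed, are in the scene too. Several things have the shape of the tray; the one meant has the colours described above.

How it is judged:
On the way, in this order (a step that is already met when the one before it is completed fails the run):
1. the tray is on both pins and flush on the face, the bail still open (z of hole_left in the frame of face between -0.004 and 0.005 m and x of hole_left in the frame of face between 0.024 and 0.036 m and y of hole_left in the frame of face between 0.045 and 0.075 m and z of hole_right in the frame of face between -0.004 and 0.005 m and x of hole_right in the frame of face between 0.024 and 0.036 m and y of hole_right in the frame of face between -0.075 and -0.045 m and angle between the z axis of tray and the z axis of face, either way round below 0.06 rad and value of joint bail above 0.5 rad), for 0.2 s.
2. the bail lies on the tray (value of joint bail below 0.07 rad), for 0.2 s.
At the end, for the whole second after the job is handed in: Both pins are through the holes, holes uppermost: both hole undersides within 5 mm of the face, within 6 mm of the pin line and 15 mm of their middle places along it, tray parallel to the face within 0.06 rad, at rest. The bail lies on the tray (joint below 0.07 rad) (z of hole_left in the frame of face between -0.004 and 0.005 m and x of hole_left in the frame of face between 0.024 and 0.036 m and y of hole_left in the frame of face between 0.045 and 0.075 m and z of hole_right in the frame of face between -0.004 and 0.005 m and x of hole_right in the frame of face between 0.024 and 0.036 m and y of hole_right in the frame of face between -0.075 and -0.045 m and angle between the z axis of tray and the z axis of face, either way round below 0.06 rad and value of joint bail between -0.03 and 0.07 rad and linear speed of tray below 0.02 m/s and angular speed of tray below 0.1 rad/s); the robot touches nothing.
It fails at once if another thing on the bench is shifted by more than 30 mm or knocked over (distance of any of tube_rack, reagent_bottle, vial, dishes, jar from where it was at the start of the episode above 0.03 m or angle between any of tube_rack, reagent_bottle, vial, dishes, jar's own z axis and vertical above 0.5 rad).
It also fails if it takes over 72 s, if anything falls off the work surface, if the arm or the gripper's body presses on something with over 40 N, if the wrist force passes 120 N, or if a joint passes its speed limit or range.

## Working session

There is one attempt and no reset: what is moved stays moved. The work goes in short steps, Python scripts to look and compute and a shell command to move; the robot and the scene stay as the last step left them, time stands still between calls to the robot, and variables do not carry over. Pictures are saved under pics/ and viewed, and the job is handed in when it is done.

```bash
ls; mkdir -p pics
python3 - <<'E'
from cell import manip
import cv2,json
s=manip.sense(); print({k:(v if not hasattr(v,'tolist') else v.tolist()) for k,v in s.items()})
for n in ["scene","top","wrist"]:
    im=manip.read_camera(n); cv2.imwrite(f"pics/{n}0.png",im[:,:,::-1])
    print(n,manip.get_calibration(n))
E
```

```text
pics
{'clock': 0.0, 'joint_positions': [1.206404009583565, 0.3328694807979526, -0.06471181121614779, 1.46091921111675, 0.021587641192577965, 1.3498811364960381, -0.08849034000189868], 'joint_vel': [-0.0007292876780584438, -0.00038166141606134845, 0.00027811614323451324, -0.00021432529096417484, 0.0008180784559548482, -0.001462519535784645, -0.001536382344521356], 'tau': [-0.00162475978868315, -62.32666254043579, 0.02373473660554737, -38.990678787231445, -0.06134634604677558, 0.03976974170655012, 0.00011823618478956632], 'tcp_pos': [0.20945891909544614, -0.5887285497154431, 0.4039658300235674], 'ee_rot': [-3.1402112180489814, 4.682936950950456e-05, 0.34183098025365366], 'contact_force': [-0.33061994389551497, 0.500239676230903, 0.2453447657688179], 'moment': [0.01883908474441418, -0.045644637833167474, 0.033437202604002694], 'opening': 0.08688108295550323}
scene {'camera_matrix': array([[450.39369983,   0.        , 258.55591229],
       [  0.        , 450.39369983, 203.00512488],
       [  0.        ,   0.        ,   1.        ]]), 'world_to_cam': array([[-0.83154284,  0.55542234, -0.
[... 578 characters left out ...]
 [ 6.68499813e-02, -2.16860036e-02, -9.97527342e-01,
         1.36688115e+00],
       [ 0.00000000e+00,  0.00000000e+00,  0.00000000e+00,
         1.00000000e+00]])}
wrist {'camera_matrix': array([[297.31863964,   0.        , 259.59221525],
       [  0.        , 297.31863964, 195.8888115 ],
       [  0.        ,   0.        ,   1.        ]]), 'T_tool_cam': array([[-1.68241494e-05, -9.64483357e-01, -2.64143625e-01,
         7.15733966e-02],
       [ 9.99999596e-01, -2.53706189e-04,  8.62679362e-04,
         4.05071976e-04],
       [-8.99054759e-04, -2.64143504e-01,  9.64482971e-01,
         2.09503979e-02],
       [ 0.00000000e+00,  0.00000000e+00,  0.00000000e+00,
         1.00000000e+00]])}
```

View pics/scene0.png

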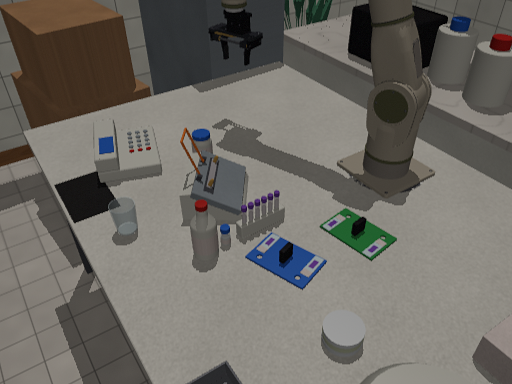

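View pics/top0.png

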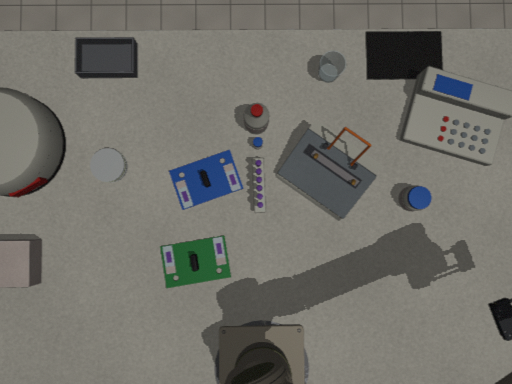

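View pics/wrist0.png

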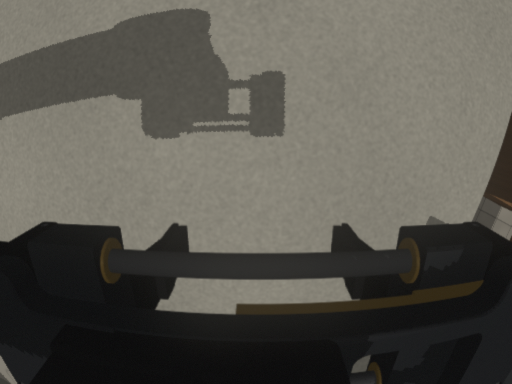

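Run:
```python
import cv2,numpy as np
t=cv2.imread('pics/top0.png'); s=cv2.imread('pics/scene0.png')
a=cv2.resize(t[130:300,150:280],None,fx=4.5,fy=4.5,interpolation=cv2.INTER_CUBIC)[:600]
cv2.imwrite('pics/c1.png',cv2.resize(t[140:220,155:275],None,fx=6,fy=6,interpolation=cv2.INTER_CUBIC))
cv2.imwrite('pics/c2.png',cv2.resize(t[115:225,265:385],None,fx=5,fy=5,interpolation=cv2.INTER_CUBIC))
cv2.imwrite('pics/c3.png',cv2.resize(s[120:290,170:330],None,fx=3.5,fy=3.5,interpolation=cv2.INTER_CUBIC))
```

```text
(no output)
```

View pics/c1.png

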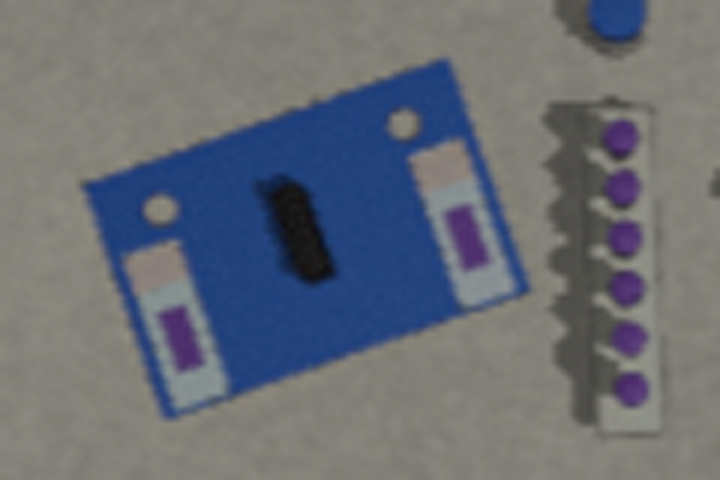

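View pics/c2.png

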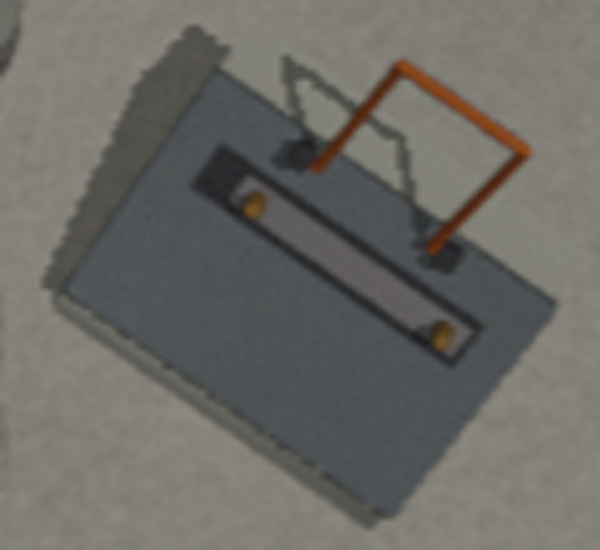

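View pics/c3.png

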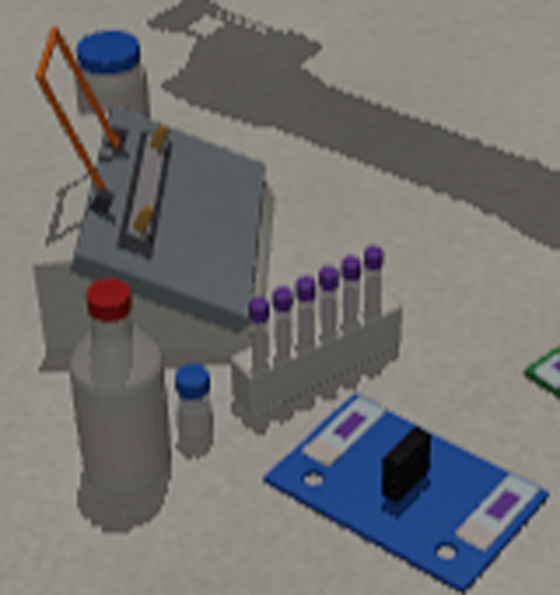

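```bash
cat > h.py <<'E'
import numpy as np, cv2
from scipy.optimize import least_squares
from scipy.spatial.transform import Rotation as R
from cell import manip
CAL={n:manip.get_calibration(n) for n in("scene","top","wrist")}
def proj(n,P,tool=None):
    P=np.atleast_2d(P); c=CAL[n]; K=c["camera_matrix"]
    if n!="wrist":
        q=P@c["world_to_cam"][:3,:3].T+c["world_to_cam"][:3,3]
        return np.c_[K[0,0]*q[:,0]/q[:,2]+K[0,2],K[1,1]*q[:,1]/q[:,2]+K[1,2]]
    pos,rpy=tool; Rt=R.from_euler('xyz',rpy).as_matrix()
    T=c["T_tool_cam"]; p=(P-pos)@Rt; q=(p-T[:3,3])@T[:3,:3]
    rr=np.hypot(q[:,0],q[:,1]); th=np.arctan2(rr,q[:,2]); k=K[0,0]*th/np.maximum(rr,1e-9)
    return np.c_[K[0,2]+k*q[:,0],K[1,2]+k*q[:,1]]
def pose2(x,y,yaw): 
    def f(P): 
        P=np.atleast_2d(P); c,s=np.cos(yaw),np.sin(yaw)
        return np.c_[x+c*P[:,0]-s*P[:,1],y+s*P[:,0]+c*P[:,1],P[:,2]]
    return f
a=np.radians(25)
def face2dock(P):
    P=np.atleast_2d(P); return np.c_[P[:,0]*np.cos(a)-P[:,2]*np.sin(a),P[:,1],.07+P[:,0]*np.sin(a)+P[:,2]*np.cos(a)]
E
python3 - <<'E'
from h import *
c1=lambda L:np.array(L)/6+[155,140]-5/12
c2=lambda L:np.array(L)/5+[265,115]-.4
c3=lambda L:np.array(L)/3.5+[170,120]-.35
# tray corners (top surface z=6mm): +x+y, +x-y, -x-y, -x+y
P=np.array([[58,90,6],[58,-90,6],[-58,-90,6],[-58,90,6],[35,60,4],[35,-60,4]])/1000
ot=c1([(83,184),(448,60),(528,290),(168,418),(160,210),(404,125)])
os=c3([(466,590),(265,479),(358,395),(545,494),(446,552),(314,479)])
f=lambda v:np.r_[(proj("top",pose2(*v)(P))-ot).ravel(),(proj("scene",pose2(*v)(P))-os).ravel()]
r=least_squares(f,[.5,.1,.3]); print("tray",r.x,np.degrees(r.x[2]));print(r.fun.reshape(-1,2).round(2))
g=lambda v:f(v)[:12]; print(least_squares(g,r.x).x)
# dock
F=np.array([[75,110,0],[75,-110,0],[-75,-110,0],[-75,110,0]])/1000
dt=c2([(215,68),(555,303),(385,517),(62,292)])
ds=c3([(75,270),(110,110),(265,165),(250,328)])
pt=c2([(252,203),(441,336)]); ps=c3([(146,212),(161,129)])
def fd(v,top=True,sc=True):
    d=pose2(*v[:3]); o=[]
    pins=np.array([[.03,.06+v[3],.02],[.03,-.06+v[3],.02]])
    if top:o+=[(proj("top",d(face2dock(F)))-dt).ravel(),(proj("top",d(face2dock(pins)))-pt).ravel()]
    if sc:o+=[(proj("scene",d(face2dock(F)))-ds).ravel(),(proj("scene",d(face2dock(pins)))-ps).ravel()]
    return np.concatenate(o)
r=least_squares(fd,[.6,-.1,-.6,0]);print("dock",r.x,np.degrees(r.x[2]));print(r.fun.reshape(-1,2).round(2))
print(least_squares(lambda v:fd(v,sc=False),r.x).x)
E
```

```text
tray [0.51970546 0.14922394 0.32693025] 18.731723439768743
[[-0.28 -0.03]
 [-0.04 -0.62]
 [ 0.37  0.04]
 [-0.91  0.27]
 [-0.1  -0.11]
 [-0.09 -0.13]
 [-0.5  -0.06]
 [-0.36 -0.6 ]
 [-0.88 -0.62]
 [ 1.42 -0.34]
 [ 0.18 -0.02]
 [-0.02 -0.13]]
[0.51943995 0.14872924 0.32755481]
dock [ 0.52661755 -0.17352149 -0.61858618 -0.0116454 ] -35.442377480302085
[[-1.59 -1.08]
 [-0.25 -0.44]
 [ 0.36 -0.37]
 [-1.51 -1.26]
 [-0.2   0.6 ]
 [-0.11  0.07]
 [ 0.04 -3.78]
 [ 0.24 -1.44]
 [-0.2   0.02]
 [ 0.01 -2.15]
 [ 0.06 -0.05]
 [ 0.1   0.35]]
[ 0.52494426 -0.17579575 -0.62267797 -0.00857928]
```

The blue tray is at top-image (205,180), with its holes on the upper edge. The look-alike is the green tray at (195,261). Crop c1 shows blue with a black grip, so that's the one meant. I'll go to a viewpoint over the reader first.

```bash
python3 -m pendant '[0.087,0.354,-0.276,0,0, 0.087,0.354,-0.276,0,0, 0.087,0.354,-0.276,0,0, 0.087,0.354,-0.276,0,0, 0.087,0.354,-0.276,0,0, 0.087,0.354,-0.276,0,0, 0.087,0.354,-0.276,0,0, 0.087,0.354,-0.276,0,0, 0.087,0.354,-0.276,0,0, 0.087,0.354,-0.276,0,0]'
python3 - <<'E'
from h import *
s=manip.sense(); print(s['clock'],s['tcp_pos'],s['ee_rot'],np.abs(s['joint_vel']).max())
im=manip.read_camera("wrist"); cv2.imwrite("pics/w1.png",im[:,:,::-1])
np.save('w1.npy',np.r_[s['tcp_pos'],s['ee_rot']])
E
```

```text
clock: 1.4
tcp_pos: [0.4497, -0.2118, 0.4045]
ee_rot: [3.141, 0.001, 0.339]
contact_force: [0.1, 0.5, -0.4]
opening: 0.0873
1.4 [ 0.44969954 -0.2117983   0.40454849] [3.14148489e+00 6.56799090e-04 3.39242182e-01] 0.00431129224099511
```

View pics/w1.png

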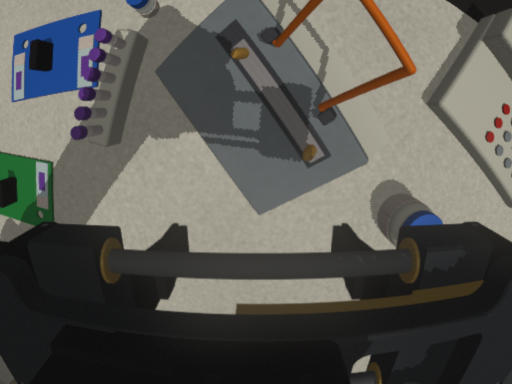

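Run:
```python
import cv2
t=cv2.imread('pics/w1.png')
cv2.imwrite('pics/c4.png',cv2.resize(t[0:220,150:400],None,fx=2.7,fy=2.7,interpolation=cv2.INTER_CUBIC))
```

```text
(no output)
```

View pics/c4.png

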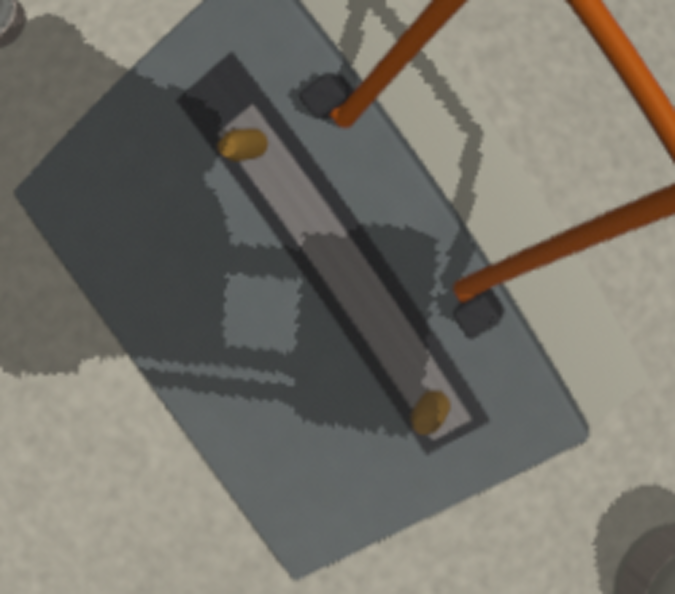

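Run:
```python
from h import *
w=np.load('w1.npy'); tool=(w[:3],w[3:])
im=cv2.imread('pics/w1.png'); hsv=cv2.cvtColor(im,cv2.COLOR_BGR2HSV)
m=cv2.inRange(hsv,(12,110,60),(35,255,255)); m[200:]=0
n,l,st,ce=cv2.connectedComponentsWithStats(m)
for i in range(1,n):
    if st[i,4]>20: print(st[i],ce[i])
c4=lambda L:np.array(L)/2.7+[150,0]-.3
F=np.array([[75,-110,0],[-75,-110,0],[-75,110,0]])/1000
dw=c4([(587,432),(297,580),(15,190)]); pw=c4([(243,144),(430,412)])
def fd(v):
    d=pose2(*v[:3]); pins=np.array([[.03,.06+v[3],.012],[.03,-.06+v[3],.012]])
    return np.r_[(proj("wrist",d(face2dock(F)),tool)-dw).ravel(),(proj("wrist",d(face2dock(pins)),tool)-pw).ravel()]
r=least_squares(fd,[.525,-.175,-.62,-.009]);print(r.x,r.fun.reshape(-1,2).round(2))
for s in (60,-60):
  for z in (0,24): print(s,z,(proj("wrist",pose2(*r.x[:3])(face2dock([[.03,s/1000+r.x[3],z/1000]])),tool)+.3-[150,0])*2.7)
d=pose2(*r.x[:3]); print("pin base mid world",d(face2dock([[.03,r.x[3],0]])))
```

```text
[273   0  49  46 401] [296.65336658  21.19700748]
[ 351    0   65   96 1113] [387.26774483  50.35489668]
[231  48  18  12 167] [239.41317365  53.06586826]
[335  92  16  11  53] [342.43396226  97.13207547]
[326 100   9   6  24] [330.         102.20833333]
[319 104   8   6  22] [322.90909091 106.68181818]
[303 145  13  16 148] [308.91216216 152.35135135]
[ 0.52406921 -0.17696359 -0.61983186 -0.01050021] [[ 2.33  0.99]
 [-1.19  0.33]
 [-2.89 -0.47]
 [ 0.   -0.6 ]
 [ 1.01 -0.1 ]]
60 0 [[256.13422363 140.79136127]]
60 24 [[228.87766921 144.18055185]]
-60 0 [[438.91370149 400.83607804]]
-60 24 [[426.06186194 423.45771094]]
pin base mid world [[ 0.54010104 -0.20130469  0.08267855]]
```

```bash
python3 -m pendant '[0.087,0.197,-0.317,0,0.012, 0.087,0.197,-0.317,0,0.012, 0.087,0.197,-0.317,0,0.012, 0.087,0.197,-0.317,0,0.012, 0.087,0.197,-0.317,0,0.012, 0.087,0.197,-0.317,0.02,0.012, 0.087,0.197,-0.317,0.07,0.012, 0.087,0.197,-0.317,0.12,0.012, 0.087,0.197,-0.317,0.12,0.012]'
python3 - <<'E'
from h import *
s=manip.sense()
im=manip.read_camera("wrist"); cv2.imwrite("pics/w2.png",im[:,:,::-1])
np.save('w2.npy',np.r_[s['tcp_pos'],s['ee_rot']])
tool=(s['tcp_pos'],s['ee_rot'])
P=np.array([[58,90,6],[58,-90,6],[-58,-90,6],[-58,90,6],[35,60,4],[35,-60,4]])/1000
print(proj("wrist",pose2(.5195,.149,.327)(P),tool).round(1))
E
```

```text
clock: 2.58
tcp_pos: [0.529, 0.1526, 0.2816]
ee_rot: [-3.141, 0.007, 0.328]
contact_force: [0.3, 0.2, 1.2]
opening: 0.0871
[[158.2 143.9]
 [360.8 144.1]
 [349.6 261.8]
 [169.1 261.6]
 [192.  168.3]
 [326.9 168.5]]
```

View pics/w2.png

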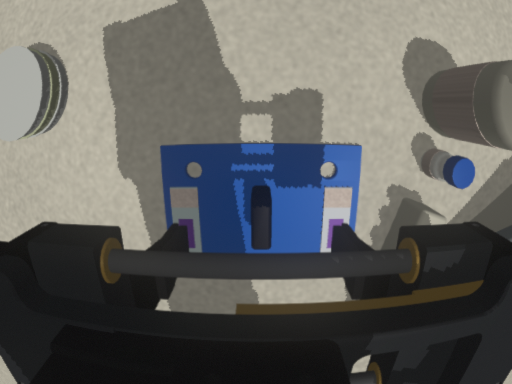

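The tray outline fits the prediction: holes seen at (194,170) and (328,170), predicted at (192,168) and (327,168). I'll descend and grip.

```bash
python3 -m pendant '[0.087,0,0.001,0.045,0, 0.087,0,0.001,0.084,0, 0.087,0,0.001,0.084,0, 0.01,0,0.001,0.084,0, 0.01,0,0.001,0.084,0, 0.01,0,0.001,0.084,0, 0.01,0,0.001,0.084,0, 0.01,0,0.001,0.084,0]' 8
```

```text
clock: 3.62
tcp_pos: [0.5302, 0.1536, 0.2009]
ee_rot: [3.141, -0.0, 0.33]
contact_force: [-0.0, -1.4, 0.4]
opening: 0.0445
```

```bash
python3 -m pendant '[0.01,0,0,0.002,0, 0.01,0,0,0.002,0, 0.01,0,0,0.002,0, 0.01,0,0,0.002,0, 0.01,0,0,0.002,0, 0.01,0,0,0.002,0]' 8
```

```text
clock: 4.38
tcp_pos: [0.5301, 0.1535, 0.1986]
ee_rot: [3.142, 0.0, 0.33]
contact_force: [1.3, -0.6, -2.3]
opening: 0.0161
```

Gripped (16 mm). I'll lift with a low force and look at the tilt.

```bash
python3 -m pendant '[0.01,0,0,-0.03,0, 0.01,0,0,-0.06,0, 0.01,0,0,-0.10,0, 0.01,0,0,-0.14,0, 0.01,0,0,-0.18,0, 0.01,0,0,-0.18,0]' 8;  python3 - <<'E'
from h import *
s=manip.sense()
im=manip.read_camera("wrist"); cv2.imwrite("pics/w3.png",im[:,:,::-1])
im=manip.read_camera("scene"); cv2.imwrite("pics/s3.png",cv2.resize(im[:,:,::-1][100:340,170:430],None,fx=2.5,fy=2.5))
print(s['tcp_pos'],s['contact_force'],s['moment'])
E
```

```text
clock: 5.12
tcp_pos: [0.5306, 0.1542, 0.3816]
ee_rot: [3.141, -0.005, 0.33]
contact_force: [0.8, 0.1, -2.9]
opening: 0.0162
[0.53060516 0.15422788 0.38164457] [ 0.78058162  0.05137234 -2.88187066] [ 0.01888063 -0.11233009  0.0157941 ]
```

View pics/w3.png

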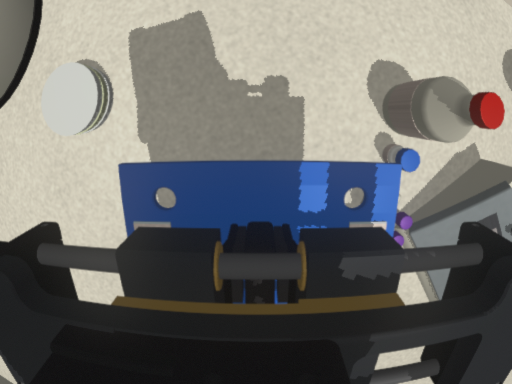

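View pics/s3.png

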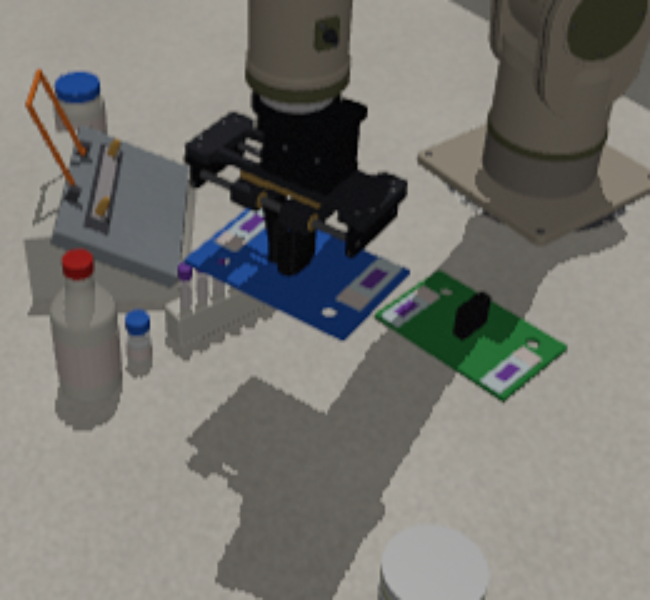

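```bash
cat >> h.py <<'E'
def tray2tool(P,phi,gx,gz,gy=0):
    # tray held; phi>0: hole edge up. tool x ~ tray x, tool y = -tray y, tool z = -tray z
    P=np.atleast_2d(P)-[gx,0,gz]; c,s=np.cos(phi),np.sin(phi)
    x=c*P[:,0]-s*P[:,2]; z=s*P[:,0]+c*P[:,2]
    return np.c_[x,-P[:,1]+gy,.164-z]
def projtool(p):
    return proj("wrist",p,(np.zeros(3),np.zeros(3)))
def fit_tilt(holes,edge,gz=.0346):
    P=np.array([[35,60,4],[35,-60,4],[58,90,6],[58,-90,6]])/1000
    o=np.array(list(holes)+list(edge))
    f=lambda v:(projtool(tray2tool(P,v[0],v[1],gz,v[2]))-o).ravel()
    r=least_squares(f,[.1,.011,0]); return r.x,r.fun.reshape(-1,2).round(1)
E
python3 - <<'E'
from h import *
print(fit_tilt([(165.5,197.5),(354,197.5)],[(120,164),(400,162)]))
E
```

```text
(array([-0.08173456,  0.01001773,  0.00077837]), array([[-0.1,  0.1],
       [ 0.4,  0. ],
       [-0.1, -1. ],
       [-0.3,  1. ]]))
```

Run:
```python
from h import *
def back(n,uv,z):
    f=lambda v:(proj(n,[[v[0],v[1],z]])-uv).ravel(); return least_squares(f,[.5,0]).x.round(4)
for uv in ((258.5,162.6),(260.2,204.8)): print(back("top",uv,.098))
print(back("top",(260,212.2),.06),back("top",(265,158),.06))
D=pose2(.5245,-.1765,-.621)
def plan(xf,zf,off=-.010,gx=.010,gz=.0346,tilt=0):
    # tray origin at face (xf,off,zf); return TCP world with the tray at face tilt
    if tilt: q=face2dock([[xf+gx,off,zf+gz]])
    else: q=None
    p=D(q)[0]; p[2]+=.164; return p
for nm,xf,zf in (("flush low",10/1e3-.058,0),("lifted low",-.048,.03),("above pins",-.005,.03),("hung",-.005,0)):
    print(nm,plan(xf,zf,tilt=1).round(4))
for P in ([-.106,.08],[-.106,-.1]): print(D(face2dock([[P[0],P[1],0]])).round(3))
```

```text
[0.554  0.0025]
[ 4.437e-01 -4.000e-04]
[ 4.249e-01 -3.000e-04] [ 0.5705 -0.0157]
flush low [ 0.4788 -0.1561  0.2493]
lifted low [ 0.4685 -0.1487  0.2765]
above pins [ 0.5002 -0.1714  0.2947]
hung [ 0.5105 -0.1788  0.2675]
[[ 0.493 -0.056  0.025]]
[[ 0.388 -0.202  0.025]]
```

```bash
python3 -m pendant '[0.01,0,0,-0.03,0, 0.01,-0.15,0.277,-0.03,0.95, 0.01,-0.15,0.277,-0.03,0.95, 0.01,-0.15,0.277,-0.03,0.95, 0.01,-0.15,0.277,-0.03,0.95, 0.01,-0.15,0.277,-0.03,0.95, 0.01,-0.15,0.277,-0.03,0.95, 0.01,-0.15,0.277,0.02,0.95, 0.01,-0.15,0.277,0.06,0.95, 0.01,-0.15,0.277,0.08,0.95, 0.01,-0.15,0.277,0.08,0.95]' 8;  python3 - <<'E'
from h import *
s=manip.sense()
im=manip.read_camera("wrist"); cv2.imwrite("pics/w4.png",im[:,:,::-1])
print(s['tcp_pos'],s['ee_rot'],s['contact_force'],s['moment'],s['joint_positions'])
np.save('w4.npy',np.r_[s['tcp_pos'],s['ee_rot']])
E
```

```text
clock: 6.6
tcp_pos: [0.4772, -0.1561, 0.2963]
ee_rot: [3.141, 0.005, -0.618]
contact_force: [-0.4, 0.2, -2.8]
opening: 0.0159
[ 0.47718211 -0.15611825  0.29626931] [ 3.14059478  0.00506498 -0.61843148] [-0.40643631  0.17363405 -2.75594445] [0.04964233 0.01265988 0.03527444] [ 0.62789345  0.18924955 -0.4387413   1.89162639  0.08917383  1.08496353
 -2.03531084]
```

View pics/w4.png

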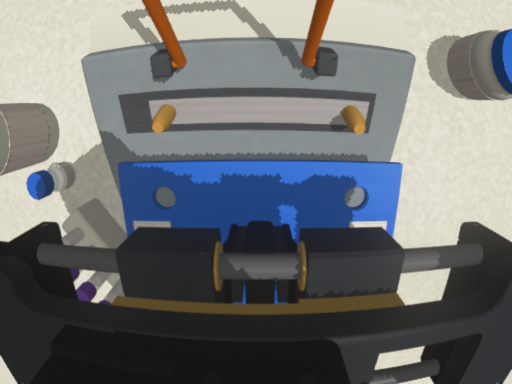

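The pins at (164,118) and (354,119) line up with the holes at (165,197) and (355,197). Next I'll press the tray's leading edge onto the lower face, so it swivels in the grip to the slope angle.

```bash
python3 -m pendant '[0.01,0.002,0,0.02,0, 0.01,0.002,0,0.028,0, 0.01,0.002,0,0.033,0, 0.01,0.002,0,0.037,0, 0.01,0.002,0,0.041,0, 0.01,0.002,0,0.041,0]' 8;  python3 - <<'E'
from h import *
s=manip.sense()
im=manip.read_camera("wrist"); cv2.imwrite("pics/w5.png",im[:,:,::-1])
print(s['tcp_pos'],s['ee_rot'],s['contact_force'],s['moment'])
E
```

```text
clock: 7.4
tcp_pos: [0.4798, -0.1584, 0.2578]
ee_rot: [-3.141, -0.001, -0.62]
contact_force: [-0.3, 0.1, -2.7]
opening: 0.0161
[ 0.47977477 -0.15837293  0.25775939] [-3.14148110e+00 -7.58901817e-04 -6.20201921e-01] [-0.25995673  0.07009593 -2.66274302] [0.07889459 0.01762755 0.03326006]
```

View pics/w5.png

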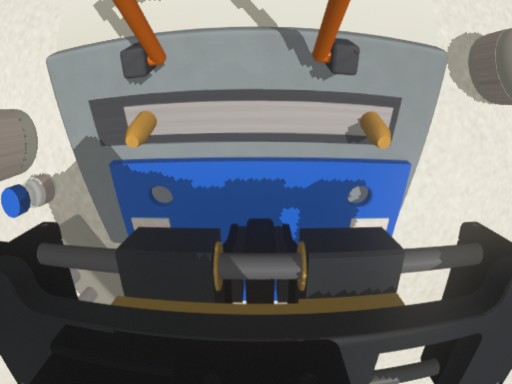

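```bash
python3 -m pendant '[0.01,0,0,0.004,0, 0.01,0,0,0.007,0, 0.01,0,0,0.009,0, 0.01,0,0,0.011,0, 0.01,0,0,0.011,0]' 8;  python3 - <<'E'
from h import *
print(fit_tilt([(162,194),(358.5,194)],[(112,163),(409,161)]))
s=manip.sense()
im=manip.read_camera("wrist"); cv2.imwrite("pics/w6.png",im[:,:,::-1])
im=manip.read_camera("scene"); cv2.imwrite("pics/s6.png",cv2.resize(im[:,:,::-1][60:260,130:330],None,fx=3,fy=3))
print(s['tcp_pos'],s['ee_rot'],s['contact_force'],s['moment'])
E
```

```text
clock: 8.07
tcp_pos: [0.4801, -0.1586, 0.2477]
ee_rot: [-3.141, -0.002, -0.62]
contact_force: [-1.6, 0.7, 6.7]
opening: 0.0161
(array([0.17369419, 0.01319774, 0.00133528]), array([[ 0.4,  0.5],
       [-0.1,  0.5],
       [-0.4, -1.5],
       [ 0.1,  0.5]]))
[ 0.48014017 -0.15859396  0.24765685] [-3.14143831e+00 -2.10522967e-03 -6.20480446e-01] [-1.5696923   0.68942275  6.73176816] [0.1729854  0.47026659 0.02141375]
```

View pics/w6.png

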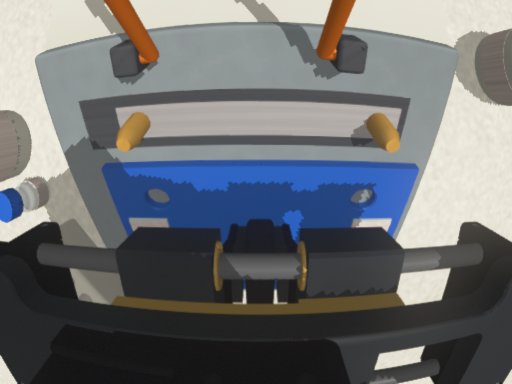

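View pics/s6.png

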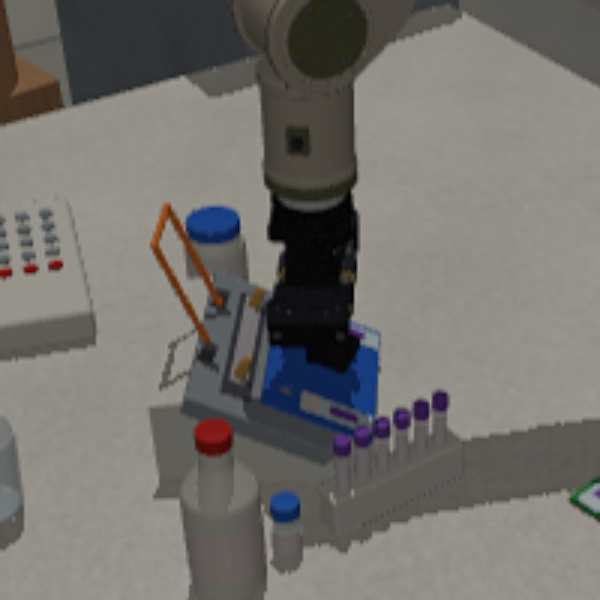

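```bash
python3 - <<'E'
from h import *
print(fit_tilt([(158,196),(363,196)],[(104,166),(417,164)]))
# predicted positions for 25deg flush in image
P=np.array([[35,60,4],[35,-60,4],[58,90,6],[58,-90,6]])/1000
for g in(.009,.011,.013): print(g,projtool(tray2tool(P,np.radians(25),g,.0346,.001)).round(1).tolist())
E
python3 -m pendant '[0.01,0,0,0.001,0, 0.01,0,0,0.002,0, 0.01,0,0,0.002,0]' 8
```

```text
(array([0.41025702, 0.01780223, 0.00140522]), array([[ 1.7, -1.2],
       [-1.7, -1.2],
       [-0.2, -0.3],
       [ 0.1,  1.8]]))
0.009 [[155.4, 182.5], [364.4, 182.5], [97.7, 152.7], [422.0, 152.8]]
0.011 [[156.2, 185.2], [363.6, 185.2], [98.7, 155.7], [421.0, 155.8]]
0.013 [[156.9, 187.9], [362.9, 187.9], [99.7, 158.7], [420.0, 158.7]]
clock: 8.55
tcp_pos: [0.4804, -0.1588, 0.2461]
ee_rot: [-3.141, -0.003, -0.621]
contact_force: [-1.9, 0.4, 9.1]
opening: 0.0157
```

Run:
```python
from h import *
s=manip.sense()
im=manip.read_camera("wrist")[:,:,::-1]; cv2.imwrite("pics/w7.png",im)
tool=(s['tcp_pos'],s['ee_rot']); np.save('w7.npy',np.r_[tool[0],tool[1]]); print(tool,s['contact_force'])
cv2.imwrite('pics/c7.png',cv2.resize(im[90:230,90:440],None,fx=2.28,fy=2.28,interpolation=cv2.INTER_CUBIC))
```

```text
(array([ 0.48043793, -0.1588089 ,  0.24614026]), array([-3.14127927, -0.00330218, -0.62061919])) [-1.86002939  0.36126429  9.11278851]
```

View pics/c7.png

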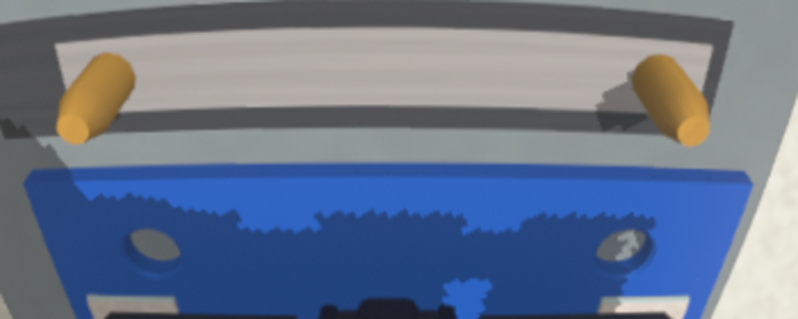

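Run:
```python
from h import *
w=np.load('w7.npy'); tool=(w[:3],w[3:])
c=lambda L:np.array(L)/2.28+90-.28
D=pose2(.5245,-.1765,-.621)
def onface(uv,z):
    f=lambda v:(proj("wrist",D(face2dock([[v[0],v[1],z]])),tool)[0]-uv); return least_squares(f,[0,0]).x
for nm,uv,z in (("tipL",(72,130),.024),("tipR",(693,132),.024),("holeL",(152.5,250),.006),("holeR",(625.5,250),.006),("edgeLtop",(32,186),.006),("edgeRtop",(748,184),.006),("edgemid bottom",(388,163),0),("edgemid top",(388,176),.006)):
    print(nm,(onface(c(uv),z)*1000).round(1))
```

```text
tipL [28.5 48.9]
tipR [ 28.  -70.9]
holeL [-17.5  47.1]
holeR [-17.5 -71.9]
edgeLtop [ 3.  75.1]
edgeRtop [   3.8 -100.5]
edgemid bottom [  3.7 -12.1]
edgemid top [  4.2 -12.1]
```

Tips are at face x≈28, mid y −11. Holes are at x≈−18, mid y −12.4. So the tray has to go 46 mm up the slope and 1.4 mm left. I'll lift along the face normal and then slide up.

```bash
python3 -m pendant '[0.01,0,0,0,0, 0.01,-0.0065,0,-0.0135,0, 0.01,-0.0127,0,-0.0272,0, 0.01,-0.0127,0,-0.0282,0, 0.01,0.001,-0.0007,-0.0345,0, 0.01,0.015,-0.0014,-0.041,0, 0.01,0.0293,-0.0014,-0.0468,0, 0.01,0.0293,-0.0014,-0.0468,0, 0.01,0.0293,-0.0014,-0.0468,0]' 15;  python3 - <<'E'
from h import *
s=manip.sense()
im=manip.read_camera("wrist")[:,:,::-1]; cv2.imwrite("pics/w8.png",im)
tool=(s['tcp_pos'],s['ee_rot']); np.save('w8.npy',np.r_[tool[0],tool[1]]); print(tool,s['contact_force'])
cv2.imwrite('pics/c8.png',cv2.resize(im[50:250,80:440],None,fx=2.2,fy=2.2,interpolation=cv2.INTER_CUBIC))
im=manip.read_camera("scene"); cv2.imwrite("pics/s8.png",cv2.resize(im[:,:,::-1][80:230,150:310],None,fx=4,fy=4))
E
```

```text
clock: 9.72
tcp_pos: [0.5038, -0.1737, 0.291]
ee_rot: [3.141, 0.001, -0.62]
contact_force: [0.5, 0.1, -3.0]
opening: 0.0158
(array([ 0.50379354, -0.17374094,  0.29101398]), array([ 3.14133310e+00,  9.45183980e-04, -6.19952169e-01])) [ 0.46356328  0.10761075 -2.95917656]
```

View pics/c8.png

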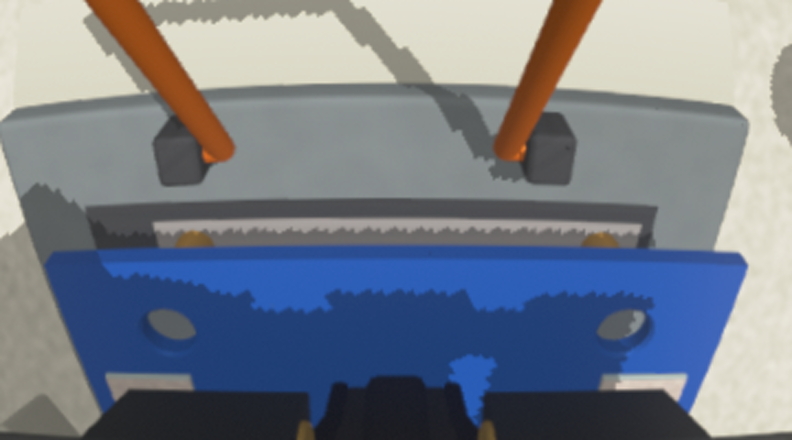

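View pics/s8.png

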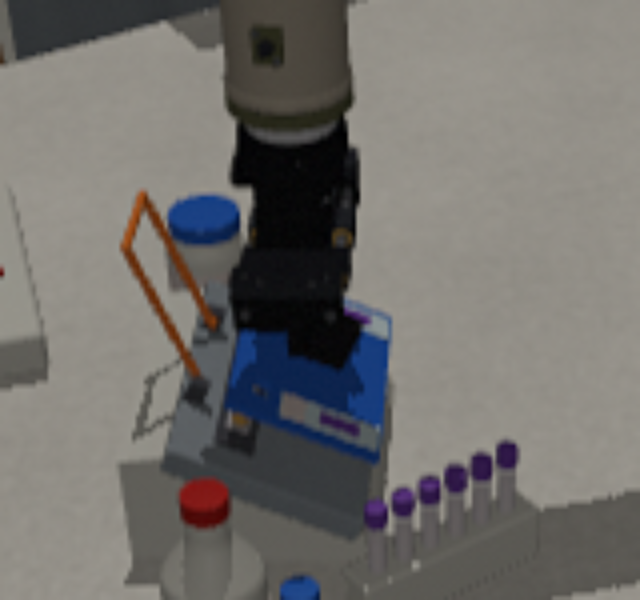

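```bash
python3 -m pendant '[0.01,0.002,0,-0.0009,0, 0.01,0.0031,0,0.0014,0, 0.01,0.0041,0,0.0036,0, 0.01,0.0052,0,0.0059,0, 0.01,0.0062,0,0.0082,0, 0.01,0.0062,0,0.0082,0]' 15;  python3 - <<'E'
from h import *
s=manip.sense()
im=manip.read_camera("wrist")[:,:,::-1]; cv2.imwrite("pics/w9.png",im)
tool=(s['tcp_pos'],s['ee_rot']); print(tool,s['contact_force'],s['moment'])
w=np.load('w7.npy'); d=tool[0]-w[:3]; c,sn=np.cos(-.62),np.sin(-.62); x,y=c*d[0]+sn*d[1],-sn*d[0]+c*d[1]
print('slope,y,normal mm',1e3*np.array([x*np.cos(a)+d[2]*np.sin(a),y,-x*np.sin(a)+d[2]*np.cos(a)]))
cv2.imwrite('pics/c9.png',cv2.resize(im[50:250,80:440],None,fx=2.2,fy=2.2,interpolation=cv2.INTER_CUBIC))
E
```

```text
clock: 10.58
tcp_pos: [0.5093, -0.1778, 0.2831]
ee_rot: [3.142, 0.0, -0.62]
contact_force: [-0.8, -0.0, -2.6]
opening: 0.0159
(array([ 0.50930509, -0.17775238,  0.28312139]), array([ 3.14151056e+00,  2.41682904e-04, -6.20213339e-01])) [-0.76582321 -0.00360116 -2.57282797] [ 0.04690492  0.0205744  -0.03554485]
slope,y,normal mm [46.8975948   1.35514856 18.93545561]
```

View pics/c9.png

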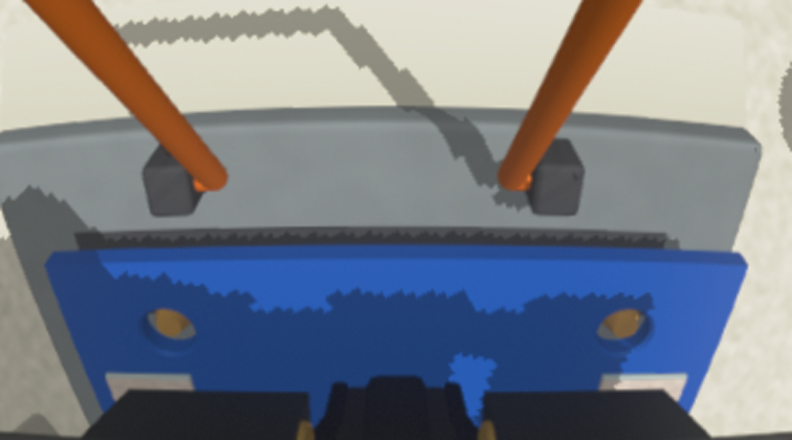

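Both brass tips show inside the holes, at crop (170,322) and (624,322). I'll carry on along the normal.

```bash
python3 -m pendant '[0.01,0.0011,0,0.0023,0, 0.01,0.0021,0,0.0045,0, 0.01,0.0032,0,0.0068,0, 0.01,0.0042,0,0.0091,0, 0.01,0.0042,0,0.0091,0]' 15;  python3 - <<'E'
from h import *
s=manip.sense()
im=manip.read_camera("wrist")[:,:,::-1]; cv2.imwrite("pics/w10.png",im)
tool=(s['tcp_pos'],s['ee_rot']); print(s['contact_force'],s['moment'])
w=np.load('w7.npy'); d=tool[0]-w[:3]; c,sn=np.cos(-.62),np.sin(-.62); x,y=c*d[0]+sn*d[1],-sn*d[0]+c*d[1]
print('slope,y,normal mm',1e3*np.array([x*np.cos(a)+d[2]*np.sin(a),y,-x*np.sin(a)+d[2]*np.cos(a)]))
cv2.imwrite('pics/c10.png',cv2.resize(im[50:250,80:440],None,fx=2.2,fy=2.2,interpolation=cv2.INTER_CUBIC))
E
```

```text
clock: 11.25
tcp_pos: [0.5127, -0.1802, 0.274]
ee_rot: [3.141, 0.0, -0.62]
contact_force: [-0.2, -0.2, -2.2]
opening: 0.0158
[-0.23322654 -0.21287322 -2.18420889] [ 0.10964729  0.02443063 -0.05688906]
slope,y,normal mm [46.84508764  1.34054913  8.89005292]
```

View pics/c10.png

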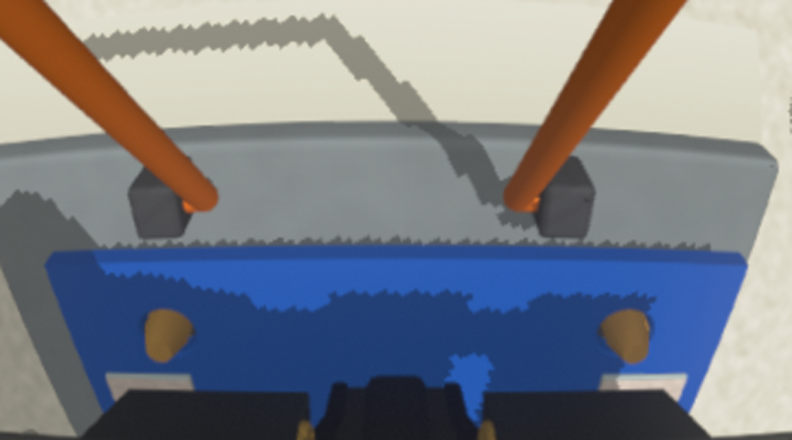

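```bash
python3 -m pendant '[0.01,0.0011,0,0.0023,0, 0.01,0.0021,0,0.0045,0, 0.01,0.0032,0,0.0068,0, 0.01,0.004,0,0.0086,0, 0.01,0.0044,0,0.0095,0, 0.01,0.0044,0,0.0095,0]' 12;  python3 - <<'E'
from h import *
s=manip.sense()
im=manip.read_camera("wrist")[:,:,::-1]; cv2.imwrite("pics/w11.png",im)
tool=(s['tcp_pos'],s['ee_rot']); print(s['contact_force'],s['moment'])
w=np.load('w7.npy'); d=tool[0]-w[:3]; c,sn=np.cos(-.62),np.sin(-.62); x,y=c*d[0]+sn*d[1],-sn*d[0]+c*d[1]
print('slope,y,normal mm',1e3*np.array([x*np.cos(a)+d[2]*np.sin(a),y,-x*np.sin(a)+d[2]*np.cos(a)]))
cv2.imwrite('pics/c11.png',cv2.resize(im[50:250,80:440],None,fx=2.2,fy=2.2,interpolation=cv2.INTER_CUBIC))
E
```

```text
clock: 12.05
tcp_pos: [0.5161, -0.1825, 0.2656]
ee_rot: [3.141, 0.001, -0.62]
contact_force: [-7.1, 2.5, 9.8]
opening: 0.0158
[-7.06782635  2.45752535  9.807434  ] [ 0.55637261  1.54713963 -0.04720136]
slope,y,normal mm [47.0473275   1.44499777 -0.48566343]
```

View pics/c11.png

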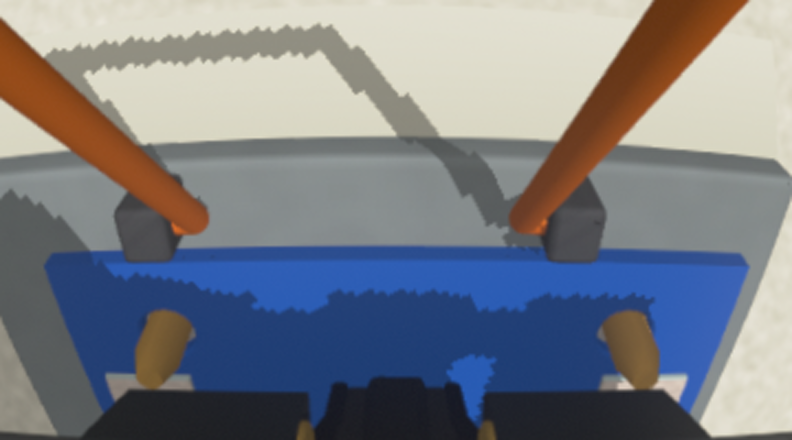

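```bash
python3 -m pendant '[0.045,0,0,0,0, 0.045,0,0,0,0, 0.045,0,0,0,0, 0.045,0,0,0,0, 0.045,0,0,-0.03,0, 0.045,0,0,-0.06,0, 0.045,-0.02,0,-0.11,0, 0.045,-0.02,0,-0.16,0, 0.045,-0.02,0,-0.16,0]';  python3 - <<'E'
from h import *
s=manip.sense(); print(s['tcp_pos'],s['contact_force'])
np.save('w12.npy',np.r_[s['tcp_pos'],s['ee_rot']])
for n in("wrist","scene","top"):
    im=manip.read_camera(n)[:,:,::-1]; cv2.imwrite(f"pics/{n}12.png",im)
    if n=="scene": cv2.imwrite("pics/s12.png",cv2.resize(im[80:230,150:310],None,fx=4,fy=4))
E
```

```text
clock: 13.22
tcp_pos: [0.5007, -0.1709, 0.429]
ee_rot: [-3.14, -0.007, -0.62]
contact_force: [0.7, -0.6, -1.3]
opening: 0.0449
[ 0.50067866 -0.17093683  0.42895746] [ 0.65089677 -0.59865546 -1.3219836 ]
```

View pics/wrist12.png

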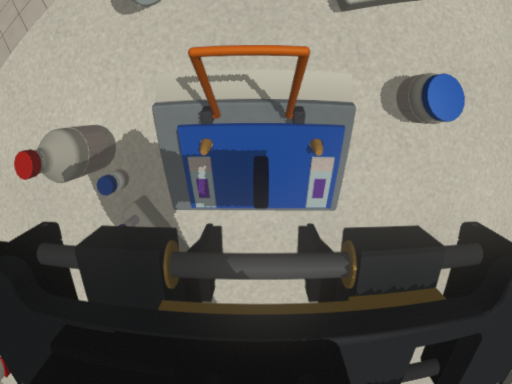

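View pics/s12.png

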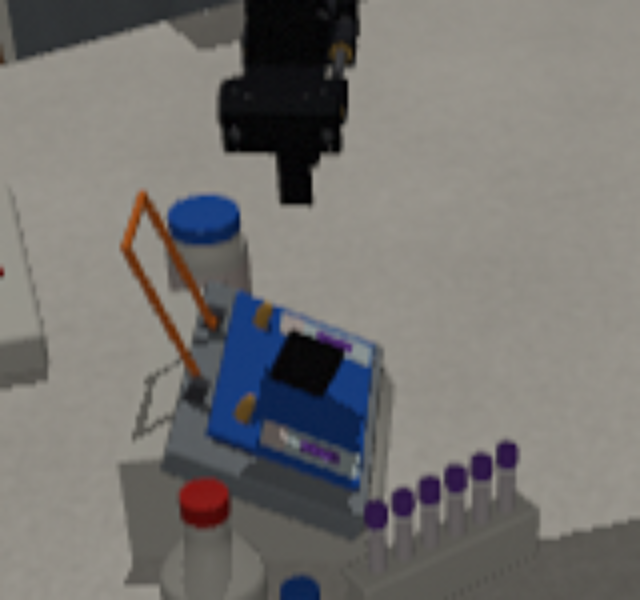

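Run:
```python
from h import *
w=np.load('w12.npy'); D=pose2(.5245,-.1765,-.621)
bar=lambda t:D(face2dock([[.066-.118*np.cos(t),0,.01+.118*np.sin(t)]]))
for t in (2.2,2.25,2.3,2.35,2.4,2.45,2.5): print(t,bar(t).round(3),proj("wrist",bar(t),(w[:3],w[3:])).round(0),proj("top",bar(t)).round(0))
s=cv2.imread('pics/top12.png'); hsv=cv2.cvtColor(s,cv2.COLOR_BGR2HSV); m=cv2.inRange(hsv,(5,150,80),(15,255,255)); ys,xs=np.nonzero(m); print(np.c_[xs,ys][::12].tolist())
for xd,z in ((.135,.2),(.15,.2)): print(D([[xd,0,z]]))
```

```text
2.2 [[ 0.588 -0.222  0.223]] [[244.  74.]] [[353. 141.]]
2.25 [[ 0.593 -0.225  0.221]] [[244.  65.]] [[355. 140.]]
2.3 [[ 0.597 -0.229  0.22 ]] [[244.  57.]] [[356. 138.]]
2.35 [[ 0.602 -0.232  0.218]] [[244.  49.]] [[357. 136.]]
2.4 [[ 0.606 -0.235  0.216]] [[244.  42.]] [[358. 134.]]
2.45 [[ 0.611 -0.238  0.214]] [[245.  35.]] [[359. 133.]]
2.5 [[ 0.615 -0.241  0.211]] [[245.  29.]] [[360. 131.]]
[[344, 128], [337, 137], [331, 144]]
[[ 0.6342951  -0.25504958  0.2       ]]
[[ 0.64649455 -0.26377731  0.2       ]]
```

```bash
python3 -m pendant '[0,0,0,-0.025,0, 0,0.06,-0.009,-0.025,0, 0,0.12,-0.009,-0.025,0, 0,0.173,-0.009,-0.025,0, 0,0.173,-0.009,-0.01,0, 0,0.173,-0.009,0.03,0, 0,0.173,-0.009,0.068,0, 0,0.173,-0.009,0.068,0]';  python3 - <<'E'
from h import *
s=manip.sense(); print(s['tcp_pos'],s['contact_force'],s['opening'])
for n in("scene","top"):
    im=manip.read_camera(n)[:,:,::-1]; 
    if n=="scene": cv2.imwrite("pics/s13.png",cv2.resize(im[40:230,110:310],None,fx=3,fy=3))
    else: cv2.imwrite("pics/t13.png",im)
E
```

```text
clock: 14.38
tcp_pos: [0.6447, -0.2637, 0.3524]
ee_rot: [3.14, 0.007, -0.62]
contact_force: [-0.1, -0.0, 0.6]
opening: 0.0001
[ 0.64473489 -0.26373211  0.3523576 ] [-0.05917151 -0.01119725  0.5987918 ] 0.00013833067369925582
```

View pics/s13.png

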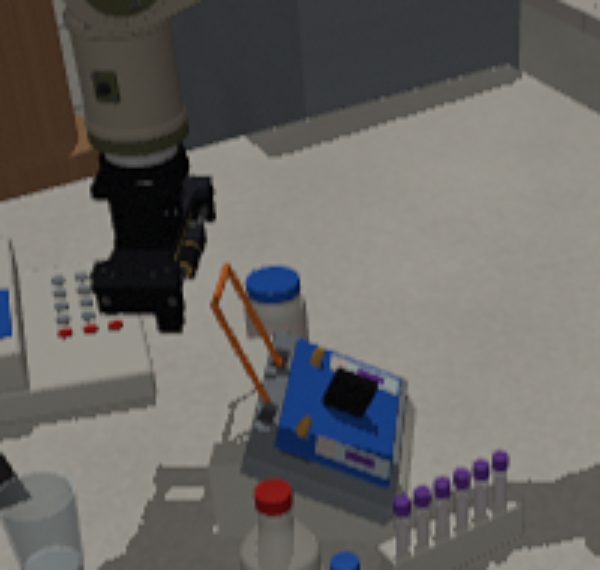

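```bash
python3 -m pendant '[0,-0.03,0,0,0, 0,-0.055,0,0,0, 0,-0.08,0,0,0, 0,-0.105,0,0,0, 0,-0.13,0,0,0, 0,-0.15,0,0,0, 0,-0.17,0,0,0, 0,-0.185,0,0,0, 0,-0.2,0,0,0, 0,-0.2,0,0,0]';  python3 - <<'E'
from h import *
s=manip.sense(); print(s['tcp_pos'],s['contact_force'])
for n in("scene","wrist"):
    im=manip.read_camera(n)[:,:,::-1]; 
    if n=="scene": cv2.imwrite("pics/s14.png",cv2.resize(im[60:230,130:310],None,fx=3.4,fy=3.4))
    else: cv2.imwrite("pics/w14.png",im)
E
```

```text
clock: 15.72
tcp_pos: [0.4829, -0.1475, 0.3574]
ee_rot: [3.141, -0.001, -0.62]
contact_force: [0.6, -0.8, -0.3]
opening: 0.0007
[ 0.48290944 -0.14754906  0.35735091] [ 0.60842612 -0.8321956  -0.27234371]
```

View pics/s14.png

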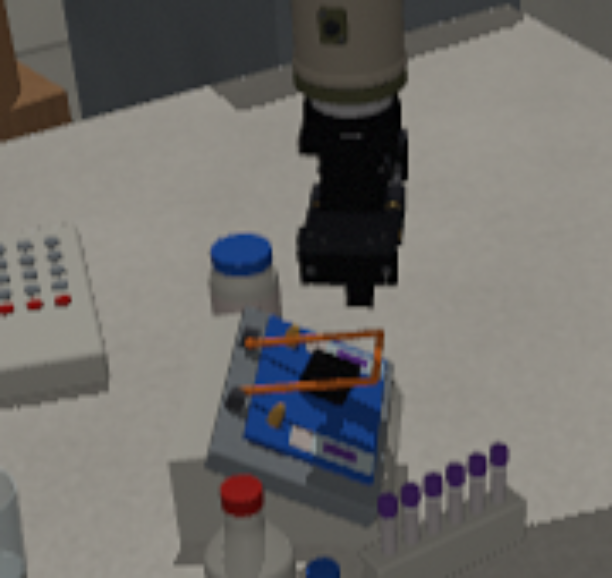

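View pics/w14.png

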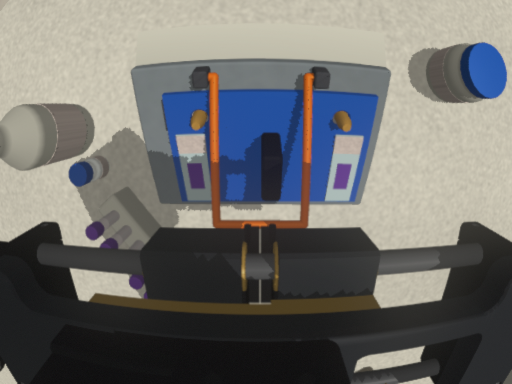

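The bail has tipped over and is sinking. I'll wait and look again.

```bash
python3 -m pendant '[0,-0.02,0,-0.05,0, 0,-0.04,0,-0.08,0, 0,-0.04,0,-0.08,0, 0,-0.04,0,-0.08,0, 0,-0.04,0,-0.08,0, 0,-0.04,0,-0.08,0, 0,-0.04,0,-0.08,0, 0,-0.04,0,-0.08,0]';  python3 - <<'E'
from h import *
s=manip.sense(); print(s['tcp_pos'],s['contact_force'])
w=(s['tcp_pos'],s['ee_rot'])
for n in("wrist","scene"):
    im=manip.read_camera(n)[:,:,::-1]; 
    if n=="scene": cv2.imwrite("pics/s15.png",cv2.resize(im[80:230,150:310],None,fx=4,fy=4)); sc=im
    else: cv2.imwrite("pics/w15.png",im)
D=pose2(.5245,-.1765,-.621)
for t in (0,.05,.1,.2,.3,.5,.8):
    q=np.array([[.066-.118*np.cos(t),y,.01+.118*np.sin(t)] for y in(.036,-.036)])
    print(t,proj("wrist",D(face2dock(q)),w).round(1).tolist(),((proj("scene",D(face2dock(q)))-[150,80])*4).round().tolist())
E
```

```text
clock: 16.82
tcp_pos: [0.4508, -0.1248, 0.4366]
ee_rot: [3.142, 0.0, -0.62]
contact_force: [0.4, 0.8, 0.2]
opening: 0.0004
[ 0.45079613 -0.12484085  0.43659372] [0.38751149 0.78933208 0.21722211]
0 [[228.4, 144.4], [287.9, 144.4]] [[347.0, 437.0], [354.0, 379.0]]
0.05 [[228.0, 146.8], [288.3, 146.8]] [[350.0, 431.0], [357.0, 374.0]]
0.1 [[227.5, 149.0], [288.8, 149.1]] [[353.0, 425.0], [359.0, 368.0]]
0.2 [[226.5, 153.0], [289.7, 153.0]] [[357.0, 413.0], [363.0, 356.0]]
0.3 [[225.4, 156.3], [290.7, 156.3]] [[359.0, 400.0], [365.0, 343.0]]
0.5 [[222.9, 160.2], [293.0, 160.2]] [[359.0, 374.0], [365.0, 317.0]]
0.8 [[218.1, 157.6], [297.4, 157.6]] [[347.0, 334.0], [354.0, 278.0]]
```

View pics/s15.png

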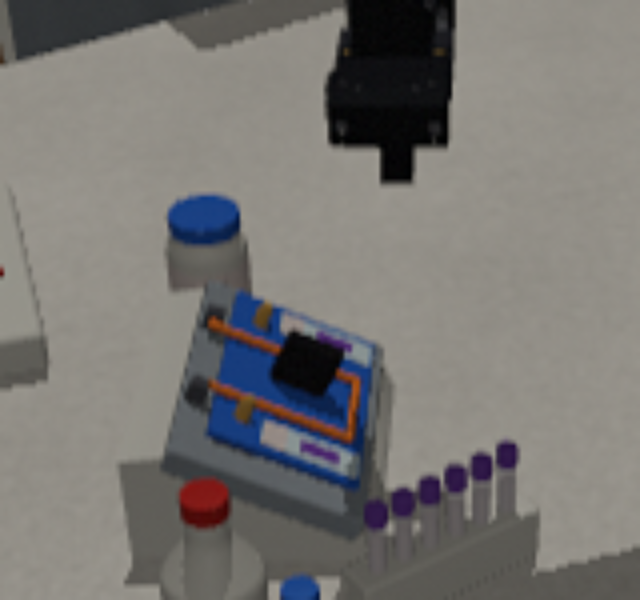

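View pics/w15.png

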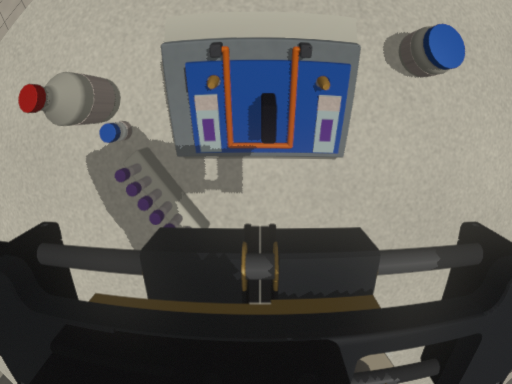

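```bash
python3 -m pendant '[0,0,0,-0.01,0, 0,0,0,-0.01,0, 0,0,0,-0.01,0, 0,0,0,-0.01,0]';  python3 - <<'E'
from h import *
im=manip.read_camera("scene")[:,:,::-1]; cv2.imwrite("pics/s16.png",cv2.resize(im[80:230,150:310],None,fx=4,fy=4))
t=manip.read_camera("top")[:,:,::-1]; cv2.imwrite("pics/t16.png",cv2.resize(t[90:230,150:450],None,fx=2.6,fy=2.6))
o=cv2.imread('pics/s15.png').astype(int); n=cv2.imread('pics/s16.png').astype(int)
print(np.abs(o-n)[270:520,150:400].max())
E
```

```text
clock: 17.42
tcp_pos: [0.4507, -0.1248, 0.4466]
ee_rot: [3.142, 0.0, -0.62]
contact_force: [0.1, 0.0, -0.7]
opening: 0.0004
52
```

View pics/t16.png

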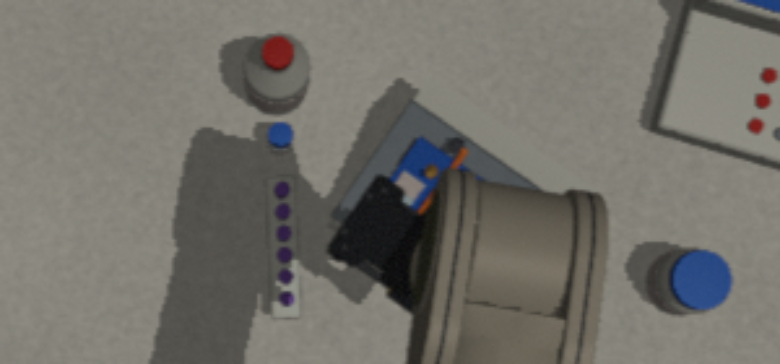

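View pics/s16.png

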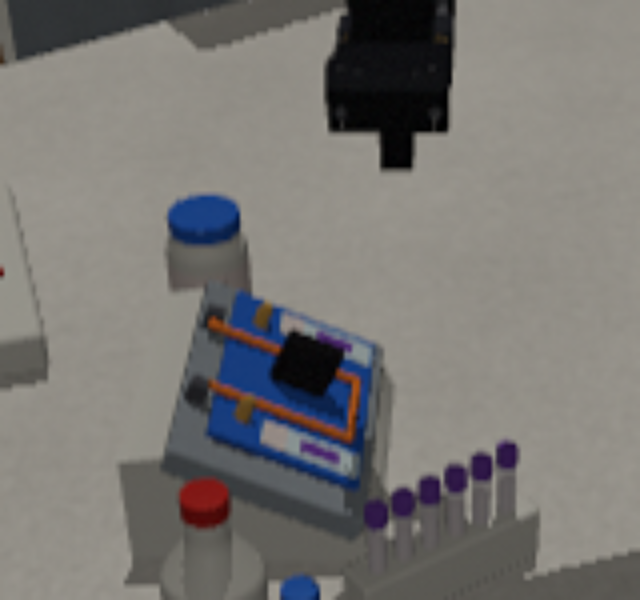

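The tray and bail are at rest (bail corners unchanged at (351,438) and (357,377)), and the bystanders are in place. Handing in.

Run:
```python
from cell import manip
print(manip.close_job())
```

```text
the job is handed in; nothing more can be done
None
```

The blue tray is hung on both pins, flush on the sloping face with its holes uppermost. The orange bail lies on it around the black grip. I handed the job in at about 17.5 s.

- **Method:** I gripped the tray off-centre and pressed its hole edge on the lower face, so that it swivelled in the grip to the slope angle. I then lifted it along the face normal, moved it 47 mm up the slope and lowered it over the pins. To bring the bail over, I pushed it from behind with closed fingers until it sank by itself.
- **Tray seating:** When seated, the arm was within 0.5 mm of its flush height, with a push of about 15 N. Both pins showed through the holes.
- **Bail angle:** The last scene picture fits an angle between 0 and about 0.03 rad, and the wrist picture about 0.04 rad. That is an estimate from pixels, under the 0.07 limit but not a direct reading.
- **At rest and clear:** The bail's corners had not moved over the last half second, and the other things on the bench looked unmoved. The gripper was clear of everything and the wrist force was near zero.
- **Disagreements:** The cameras placed the reader about 2 mm apart, so I lined the holes up with the pins in the same wrist picture. The raw pixel difference between the last two scene pictures was not zero (up to 52), which I took to be image noise or the arm's shadow.

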